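# Latch the board and stand by with tweezers squeezed to the marks either side of a choke

## Task

We are about to take the choke off the small power board in the aluminium holder. Swing the holder's hold-down bar shut until it snaps under its sprung catch, then pick up the big sprung tweezers by their legs and bring the tips down either side of the choke, squeezed so that each tip stands just above one of the two printed lines beside it and lower than the choke's top; the tweezers must not touch the choke or the board. Finish while holding them there in the air, gap steady, ready to lift when the solder melts: do not let go or put them down.

Things in the scene. Friction and masses are not known exactly. Their poses are not given: they have to be found in the camera images.
- holder: Board holder fixed to the bench: aluminium base plate 100 mm (x) by 140 mm (y), plate top 14 mm above the bench. Origin on the bench under the plate's centre; x points away from the robot at yaw 0. The board lies on pillars, its top face 26 mm above the bench. Two clips at the front (-x) corners, y = +-43 mm, reach 31 mm above the bench; between them the front is open.
- latch (a joint): Holder's steel hold-down bar, 12 mm wide, 5 thick, lying along the holder's y over the board's far (+x) edge when shut. Pivots about x at its left (+y) end. Rad: 0 shut and level; grows as the free (-y) end swings up, 1.5 about upright. Stiff hinge: stays where left (1 N at the tab moves it). At 0.09 it meets the sprung catch; 3 to 6 N down at the tab snaps it under; then below 0.015.
- latch_hinge (a point): Centre of the bar's hinge pin, fixed to the holder: in its frame x +30, y +62.5, z +30 mm.
- latch_tab (a point): Middle of the finger tab at the bar's free end, 152 mm from the hinge pin; tab 34 mm long, 12 mm wide (along the holder's x), 8 mm thick. Shut, it is 30 mm above the bench, beyond the base plate's right (-y) edge, nothing under it. Pinch it from above across its 12 mm (the bar turns between the pads) or push it. The catch stands 25 to 38 mm nearer the hinge, up to 45 mm above the bench.
- board: Green circuit board, 64 mm (x) by 100 mm (y), 2 mm thick, lying loose in the holder with its axes along the holder's. Origin at the centre of its underside.
- choke (a point): Point on the board's top face under the choke's centre; axes as the board. The choke is a grey block 12 mm square, 11.5 mm high, 22 mm behind the board's front edge and 10 mm in front of its centre. Towards the front edge, within 20 mm of its centre line, parts are under 2 mm high; capacitors and a header up to 8 mm high stand farther out.
- mark_left (a point): Middle of the printed white line on the choke's left (+y) side: 10 mm long along the board's x, 11 mm from the choke's centre, on the board's top face.
- mark_right (a point): Middle of the same line on the right (-y) side, 22 mm from the left one.
- tweezers: Large plain steel sprung tweezers, 176 mm long, lying on their side, 10 mm high, 38 mm over the tips. Origin between the ridged finger grips, at the underside; x to the tips, z up. Tips 75 mm ahead, bow end 101 mm behind. Grips reach from 28 mm behind to 12 mm ahead of the origin; there 31 mm over the legs when slack, 23 mm when the tips are 22 mm apart. About 40 g.
- leg_left (a joint): Bend of the left (+y) leg about a point 85 mm behind the origin, rad: 0 slack, grows as the leg is squeezed inward; 0.044 on both legs gives a tip gap of 22 mm, 0.11 shuts them. Each leg springs back with 14 N m/rad (about 7 N at the grips for 22 mm).
- leg_right (a joint): The same for the right (-y) leg.
- tip_left (a point): Point of the left leg: centre of the blade's end (2 mm thick, 4 mm high), 2 mm above the tweezers' underside. The slack tips are 36 mm apart between these points.
- tip_right (a point): The same for the right leg.

How it is judged:
By the outcome, as a careful person would: the job done as asked, in the order asked, and still so for the second after the job is handed in, while the arm keeps its last pose, push and grip.
It also fails if it takes over 58 s, if anything falls off the work surface, if the arm or the gripper's body presses on something with over 40 N, if the wrist force passes 120 N, or if a joint passes its speed limit or range.

## Robot

A 6-joint arm with a two-finger parallel gripper is mounted at the origin on a cart in front of the work surface, level with it; the furniture and walls round the work are solid. World frame = base frame: x ahead of the robot, y to its left, z up, the work surface at z = 0. Lengths are in m, angles in rad, forces in N, time in s.
With the tool pointing down it reaches from about 0.25 to 0.725 m from the base axis. Payload 4 kg.
Tool frame: the origin (TCP) lies on the centre line of the jaws, within the pads' length; the fingertips stand ahead of it and the grasp point (between the pads) lies 3 mm ahead of it (bot.tcp_to_tips is the z of the fingertips in the tool frame, in m); z points along the fingers, y is the line along which they close (so a half turn about z gives the same grasp; the last joint's range is limited). The gripper opens to 85 mm and grips with 20 to 120 N. Pads are 22 mm wide; open, the fingers measure 114 mm over their backs; the gripper's body (76 mm by 85 mm) begins 54 mm behind the grasp point. The pads swing forward as they close: fully open they stand 13 mm farther back than shut.
Start: joints at [-1.159, 0.241, 0.005, 1.335, 0, 1.571], TCP at [0.2, -0.458, 0.253] pointing down, gripper open.
Joint ranges: [-2.72, 2.72], [-1.05, 1.87], [-1.09, 1.28], [-1.99, 2.15], [-1.42, 1.44], [-3.14, 3.14]. Speed limits (rad/s): [2.79, 2.79, 3.14, 3.14, 3.14, 3.14].

## Interface

Orientations are given as a unit quaternion [x, y, z, w].
In Python, from workcell import telemetry, camera, camera_params, ticket, boxes_of, cut_out, spot_point, bot gives the robot as it stands.
- The arm moves only by the shell command python3 -m creep 'ROWS'. ROWS is text: rows parted by semicolons, each of 5 numbers parted by spaces: the opening, from 0 (shut) to 1 (fully open), then the shift along the tool's x, y, z in units of 150 mm (1.0 is 150 mm), then the turn about the tool's z in units of 180 degrees (1.0 is 180 degrees). In form: claw x y z turn; .... A call has 1 to 12 rows; each row is the pose to reach, as a shift and turn from the pose commanded when the call began, along the tool's axes at that moment, turning the shorter way round; what a row does not reach only later rows make up. A row lasts 1/8 s, in which the tool goes at most 62.5 mm and 10.7 degrees, less where a joint would pass 70% of its speed; a pose out of reach is approached as far as the arm can. A call with a number of a shift or a turn outside -1 to 1 is refused whole. A call with a gripper value outside its range is refused whole. The fingers move at their own pace and stop on an object; the grip force is fixed at half the most. Time passes only in rows, so rows that repeat a pose let the fingers close. It gives the time, the measured TCP pose, the force, the opening and the grip force at its end, in the units of the state.
- telemetry.get_obs(): the state, without advancing time (a new reading comes with each control period).
- camera(name): name is "scene" or "top" or "wrist"; returns the picture (480x640x3 uint8, red, green, blue); there is no depth.
- camera_params(name): a dict with "camera_matrix" (3x3 intrinsics, pixels), "eye" and "attitude" of the camera in the world. Camera axes: x right, y down, z forward; pixel columns grow to the right and rows downward; lengths in m; the calibration is good to about 2 mm. A picture is of the moment at which its call begins: read the wrist's pose just before it. camera_params takes no time and is no camera call; for the wrist camera it gives the pose at the moment of the call.
- ticket.job_done(): hands the job in; it is judged then, once.
Trained networks look in the newest picture that a camera, given by its name, has taken for a name from the list of things; names that differ only in an ending like _2 or _b are one class to them, and where a whole thing is asked for, a point or a joint stands for the part that bears it (a point fixed in the world has none). Each returns a list of dicts, best first, with "conf" (0 to 1); they miss things now and then, are a little off and sometimes report something else, mostly with a low value. They report only what shows in the picture. A call takes as long as a camera call.
- boxes_of(thing, camera): "at" ([x, y, z] in m, in world coordinates, good to about 4 mm: the middle of the surface that is visible of it).
- cut_out(thing, camera): "pixels" (480x640 bool, what is visible of it).
- spot_point(thing, camera): "at" ([x, y, z] in m, in world coordinates, good to about 4 mm: a listed point, or the origin of a listed thing).
The state is a dict: "clock": time; "joint_pos": joint angles; "joint_vel": joint speeds; "tau": joint torques, N m; "eef_pos": TCP position; "tool_rot": TCP orientation; "ft_force": force on the tool from outside, world axes, zero at the start; "ft_torque": the same for the moment, N m; "grip_width": finger opening in m; "grasp_force": force on a finger pad.
Only numpy, scipy, OpenCV 4.12 (cv2) and the standard library are available. Lean on these libraries where they do the work, as an engineer would, in place of code of your own. Each camera call takes 0.05 s, during which the arm holds its last target. There are 200 camera calls.

## Working session

There is one attempt and no reset: what is moved stays moved. The work goes in short steps, Python scripts to look and compute and a shell command to move; the robot and the scene stay as the last step left them, time stands still between calls to the robot, and variables do not carry over. Pictures are saved under pics/ and viewed, at most 10 in all, crops included, and the job is handed in when it is done.

```bash
mkdir -p pics; ls; python3 - <<'E'
from workcell import *
import cv2,numpy as np
o=telemetry.get_obs(); print(o['clock'],o['eef_pos'],o['tool_rot'],o['grip_width'],bot.tcp_to_tips)
ims=[]
for c in ['top','scene']:
    im=camera(c); ims.append(im); p=camera_params(c); print(c,p)
    for n in ['holder','latch_hinge','latch_tab','board','choke','mark_left','mark_right','tweezers','tip_left','tip_right']:
        r=spot_point(n,c); print(c,n,[(np.round(q['at'],4).tolist(),round(q['conf'],2)) for q in r[:2]])
    cv2.imwrite(f'pics/{c}0.png',im[:,:,::-1])
E
```

```text
pics
0.0 [ 0.19987842 -0.45766291  0.25240591] [ 9.78880137e-01  2.04432346e-01 -2.37223496e-04 -1.01836569e-03] 0.08531155628088219 0.022
top {'camera_matrix': array([[532.04805063,   0.        , 317.43140647],
       [  0.        , 532.04805063, 233.94088177],
       [  0.        ,   0.        ,   1.        ]]), 'eye': array([ 0.40352557, -0.15490398,  1.20035756]), 'attitude': array([ 0.71426398, -0.69809301,  0.03659285, -0.03397184])}
top holder [([0.5455, -0.1601, -0.0017], 0.73)]
top latch_hinge []
top latch_tab [([0.5714, -0.152, 0.174], 0.58)]
top board [([0.5389, -0.1609, 0.0245], 0.76), ([0.5278, -0.1505, 0.0265], 0.23)]
top choke [([0.5284, -0.1601, 0.0263], 0.7)]
top mark_left [([0.5275, -0.1495, 0.0262], 0.93)]
top mark_right [([0.5282, -0.1683, 0.0289], 0.58), ([0.5365, -0.156, 0.0198], 0.33)]
top tweezers [([0.5365, -0.1595, 0.0208], 0.15)]
top tip_left [([0.4814, 0.0442, 0.0019], 0.47)]
top tip_right []
scene {'camera_matrix': array([[620.03870313,   0.        , 318.4480416 ],
       [  0.        , 620.03870313, 232.94315585],
       [  0.        ,   0.        ,   1.        ]]), 'eye': array([-0.27768786,  0.69236782,  0.79702363]), 'attitude': array([-0.31865996,  0.81596902, -0.45140571,  0.16995081])}
scene holder [([0.5395, -0.1599, 0.004], 0.61)]
scene latch_hinge [([0.5607, -0.0955, 0.035], 0.79)]
scene latch_tab [([0.574, -0.1491, 0.17], 0.8)]
scene board [([0.5358, -0.1576, 0.0248], 0.68)]
scene choke [([0.5306, -0.1628, 0.0239], 0.85), ([0.5556, 0.068, 0.0008], 0.19)]
scene mark_left [([0.5306, -0.1509, 0.0262], 0.77)]
scene mark_right [([0.5298, -0.1717, 0.0259], 0.59)]
scene tweezers [([0.4807, 0.0475, -0.0015], 0.82)]
scene tip_left [([0.557, 0.0664, 0.0033], 0.68)]
scene tip_right [([0.555, 0.0298, 0.0001], 0.53)]
```

View pics/top0.png

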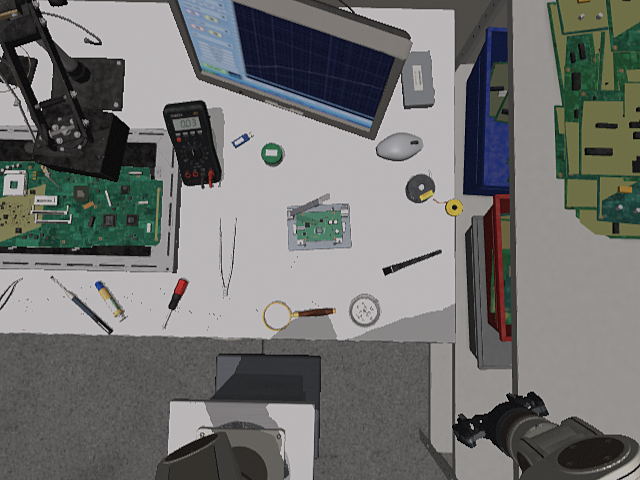

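View pics/scene0.png

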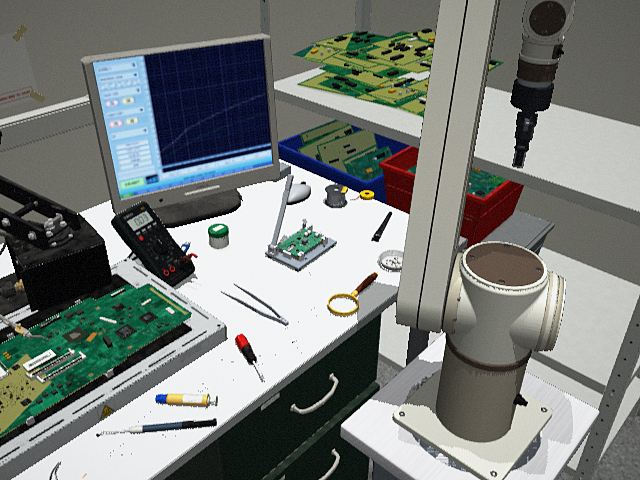

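The top view shows the holder near pixel (320,227), with the bar up from (290,214) to (328,197). The tweezers lie at about (227,257), tips up at row 218. In the scene view the bar stands nearly upright at (283,210) and the robot is clear. I'll move in for a wrist view.

```bash
cat > h.py <<'E'
from workcell import *
import numpy as np,cv2
from scipy.spatial.transform import Rotation as R
def go(x,y,z,yaw=None):
    "deltas in row units from the measured pose to a world TCP target with tool x at yaw"
    o=telemetry.get_obs(); r=R.from_quat(o['tool_rot']); M=r.as_matrix()
    d=M.T@(np.array([x,y,z])-o['eef_pos'])/0.15
    cur=np.arctan2(M[1,0],M[0,0]); t=0 if yaw is None else -(yaw-cur)/np.pi
    print('go',np.round(d,3),'turn',round(t,4),'now',np.round(o['eef_pos'],4),'yaw',round(cur,4),'t',round(o['clock'],2))
def proj(P,c):
    p=camera_params(c); q=R.from_quat(p['attitude']).inv().apply(np.atleast_2d(P)-p['eye']); u=q@p['camera_matrix'].T
    return u[:,:2]/u[:,2:]
def ray(uv,c,z):
    p=camera_params(c); uv=np.atleast_2d(uv); d=np.c_[uv,np.ones(len(uv))]@np.linalg.inv(p['camera_matrix']).T
    d=R.from_quat(p['attitude']).apply(d); return p['eye']+d*((z-p['eye'][2])/d[:,2])[:,None]
E
python3 -m creep '0.3 0.4 -0.1 0 0.05; 0.3 0.7 -0.2 0 0.1; 0.3 1 -0.4 0 0.131; 0.3 1 -0.4 0 0.131; 0.3 1 -0.4 0 0.131'
python3 -c "
from h import *
go(.40,-.16,.25,0)
print(camera_params('wrist'))
for n in ['board','tweezers']:
    camera('top')
    for r in cut_out(n,'top')[:1]:
        m=r['pixels']; uv=np.argwhere(m)[:,::-1].astype(float)
        P=ray(uv,'top',.026 if n=='board' else .006)[:,:2]
        b=cv2.minAreaRect((P*1000).astype(np.float32)); print(n,r['conf'],m.sum(),b)
"
```

```text
clock: 1.72
eef_pos: [0.3137, -0.3433, 0.2535]
tool_rot: [1.0, 0.001, 0.0, 0.0]
ft_force: [-0.3, 0.7, 0.0]
grip_width: 0.0256
grasp_force: 0.0
go [ 0.577 -1.221  0.022] turn 0.0005 now [ 0.3137 -0.3433  0.2535] yaw 0.0015 t 1.73
{'camera_matrix': array([[365.69359526,   0.        , 318.02866825],
       [  0.        , 365.69359526, 241.04887469],
       [  0.        ,   0.        ,   1.        ]]), 'eye': array([ 0.38925157, -0.34368924,  0.37417861]), 'attitude': array([ 0.70000774, -0.69871262, -0.10433209,  0.10442533])}
board 0.56 1252 ((540.3989868164062, -161.197265625), (63.9880485534668, 100.51246643066406), 4.226802825927734)
tweezers 0.8 104 ((442.7044982910156, 43.44891357421875), (116.97148895263672, 30.57477378845215), 4.38799524307251)
```

```bash
python3 -m creep '0 0.4 -0.4 0 0; 0 0.85 -0.8 0 0; 0 0.85 -1 0 0; 0 0.85 -1 0 0; 0 0.85 -1 0 0'
python3 -c "
from h import *
go(.573,-.11,.25,0)
im=camera('wrist'); cv2.imwrite('pics/w1.png',im[:,:,::-1])
for n in ['holder','latch_hinge','latch_tab','board','choke','mark_left','mark_right','tweezers','tip_left','tip_right']:
    print(n,[(np.round(q['at'],4).tolist(),round(q['conf'],2)) for q in spot_point(n,'wrist')[:2]])
for n,z in [('board',.026),('tweezers',.006)]:
    for r in cut_out(n,'wrist')[:1]:
        m=r['pixels']; uv=np.argwhere(m)[:,::-1].astype(float)
        P=ray(uv,'wrist',z)[:,:2]
        b=cv2.minAreaRect((P*1000).astype(np.float32)); print(n,r['conf'],m.sum(),b)
"
```

```text
clock: 2.55
eef_pos: [0.441, -0.1934, 0.2531]
tool_rot: [1.0, 0.0, -0.0, 0.0]
ft_force: [-0.1, -0.4, -0.7]
grip_width: 0.0
grasp_force: 0.0
go [ 0.88  -0.555  0.02 ] turn 0.0003 now [ 0.441  -0.1934  0.2531] yaw 0.0009 t 2.55
holder []
latch_hinge [([0.5667, -0.0949, 0.0294], 0.9)]
latch_tab [([0.5666, -0.1562, 0.1717], 0.93)]
board [([0.542, -0.1601, 0.0229], 0.87)]
choke [([0.5321, -0.1575, 0.0292], 0.8)]
mark_left [([0.5293, -0.1503, 0.0247], 0.85)]
mark_right [([0.5321, -0.1713, 0.0275], 0.69)]
tweezers [([0.4788, 0.0482, 0.0007], 0.6)]
tip_left [([0.5567, 0.0674, 0.0012], 0.61)]
tip_right [([0.5572, 0.03, 0.0041], 0.67)]
tweezers 0.96 2927 ((469.97442626953125, 46.86423110961914), (40.14604568481445, 176.60293579101562), 88.40363311767578)
```

View pics/w1.png

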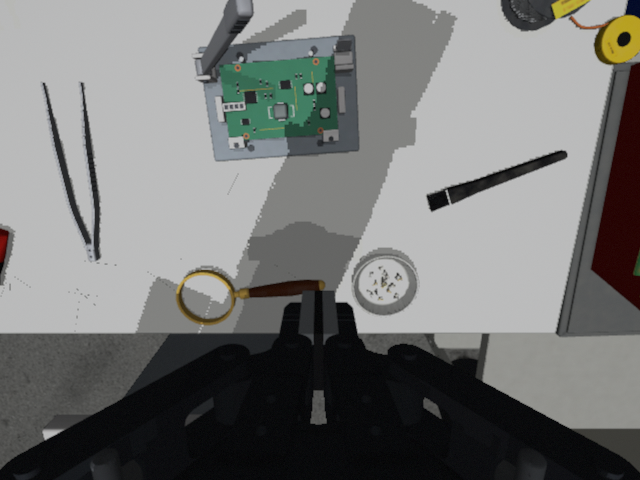

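The wrist view shows the holder plate with corners at about (215,160), (357,152), (354,36) and (203,47), and the choke at (280,112). Tweezer tips are at (44,84) and (82,84), and the bow end at (94,258).

```bash
python3 -c "
from h import *
print('plate',np.round(ray([[215,160],[357,152],[354,36]],'wrist',.014),4).tolist())
print('choke top',np.round(ray([[280,110]],'wrist',.0375),4))
print('tw',np.round(ray([[44,84],[82,84],[94,259]],'wrist',.004),4).tolist())
im=camera('wrist')
r=cut_out('tweezers','wrist')[0]['pixels']; uv=np.argwhere(r)[:,::-1].astype(float); P=ray(uv,'wrist',.007)
x=P[:,0]
for a in np.arange(.375,.56,.02):
    s=P[(x>a)&(x<a+.006)]; print(round(a+.003,3),np.round([s[:,1].min(),s[:,1].max(),(s[:,1].min()+s[:,1].max())/2],4), end=' ')
print(x.min(),x.max())
cv2.imwrite('pics/w2.png',cv2.resize(im[20:180,180:380],(800,640),interpolation=cv2.INTER_CUBIC)[:600,:,::-1])
"
```

```text
plate [[0.4883, -0.0942, 0.014], [0.4958, -0.2309, 0.014], [0.5951, -0.2251, 0.014]]
choke top [[ 0.5326 -0.1606  0.0375]]
tw [[0.5571, 0.063, 0.004], [0.5571, 0.0274, 0.004], [0.3833, 0.0472, 0.004]]Traceback (most recent call last):
  File "<string>", line 10, in <module>
    s=P[(x>a)&(x<a+.006)]; print(round(a+.003,3),np.round([s[:,1].min(),s[:,1].max(),(s[:,1].min()+s[:,1].max())/2],4), end=' ')
                                                           ~~~~~~~~~~^^
    return umr_minimum(a, axis, None, out, keepdims, initial, where)
ValueError: zero-size array to reduction operation minimum which has no identity
```

```bash
python3 -m creep '0 0.4 -0.3 0 -0.0175; 0 0.75 -0.59 0 -0.0175; 0 0.86 -0.59 0 -0.0175; 0 0.86 -0.59 0 -0.0175; 0 0.86 -0.59 0.3 -0.0175; 0 0.86 -0.59 0.5 -0.0175; 0 0.86 -0.59 0.5 -0.0175; 0 0.86 -0.59 0.5 -0.0175'
python3 -c "
from h import *
h=np.array([.5685,-.096,.030]); a=.056
for th in [1.15,1.0,.85,.7,.55,.4,.3,.2,.13]:
    r=.140+.016*(1.15-th); e=np.array([np.sin(a),-np.cos(a)])
    s=r*np.cos(th)+.004*np.sin(th); z=h[2]+r*np.sin(th)+.004*np.cos(th)
    c=h[:2]+e*(s-.0145*(1)); print(th,end=' ');go(c[0],c[1],z+.022,a)
"
```

```text
clock: 4.3
eef_pos: [0.5703, -0.1052, 0.1798]
tool_rot: [1.0, 0.027, 0.001, 0.0]
ft_force: [0.3, 0.3, 1.0]
grip_width: 0.0002
grasp_force: 0.0
1.15 go [-0.008  0.247 -0.011] turn -0.0005 now [ 0.5703 -0.1052  0.1798] yaw 0.0546 t 4.3
1.0 go [-0.008  0.377  0.039] turn -0.0005 now [ 0.5703 -0.1052  0.1798] yaw 0.0546 t 4.3
0.85 go [-0.008  0.499  0.109] turn -0.0005 now [ 0.5703 -0.1052  0.1798] yaw 0.0546 t 4.3
0.7 go [-0.008  0.609  0.2  ] turn -0.0005 now [ 0.5703 -0.1052  0.1798] yaw 0.0546 t 4.3
0.55 go [-0.008  0.706  0.308] turn -0.0005 now [ 0.5703 -0.1052  0.1798] yaw 0.0546 t 4.3
0.4 go [-0.008  0.785  0.433] turn -0.0005 now [ 0.5703 -0.1052  0.1798] yaw 0.0546 t 4.3
0.3 go [-0.008  0.828  0.524] turn -0.0005 now [ 0.5703 -0.1052  0.1798] yaw 0.0546 t 4.3
0.2 go [-0.008  0.861  0.621] turn -0.0005 now [ 0.5703 -0.1052  0.1798] yaw 0.0546 t 4.3
0.13 go [-0.009  0.878  0.691] turn -0.0005 now [ 0.5703 -0.1052  0.1798] yaw 0.0546 t 4.3
```

```bash
python3 -m creep '0 0 0.2 0 0; 0 0 0.28 0 0; 0 0 0.38 0.04 0; 0 0 0.5 0.11 0; 0 0 0.61 0.2 0; 0 0 0.71 0.31 0; 0 0 0.79 0.43 0; 0 0 0.86 0.52 0; 0 0 0.92 0.6 0; 0 0 0.96 0.64 0; 0 0 0.96 0.64 0; 0 0 0.96 0.64 0'
python3 -c "
from h import *
for c in ['scene','top']:
    camera(c); print([(np.round(q['at'],4).tolist(),round(q['conf'],2)) for q in spot_point('latch_tab',c)[:2]])
go(.577,-.250,.052,.056)
"
```

```text
clock: 5.8
eef_pos: [0.5784, -0.2483, 0.0829]
tool_rot: [1.0, 0.028, 0.0, 0.0]
ft_force: [-0.3, 0.2, -0.5]
grip_width: 0.0002
grasp_force: 0.0
[([0.5781, -0.2409, 0.0551], 0.81)]
[]
go [-0.01   0.011  0.206] turn -0.0001 now [ 0.5783 -0.2482  0.083 ] yaw 0.0557 t 6.0
```

```bash
python3 -m creep '0 -0.01 0.02 0.04 0; 0 -0.01 0.02 0.08 0; 0 -0.01 0.02 0.1 0; 0 -0.01 0.02 0.12 0'; python3 -m creep '0 0 0 0.02 0; 0 0 0 0.04 0; 0 0 0 0.06 0'
```

```text
clock: 6.5
eef_pos: [0.5765, -0.2513, 0.0639]
tool_rot: [1.0, 0.028, -0.0, -0.0]
ft_force: [-0.6, 0.4, -0.5]
grip_width: -0.0003
grasp_force: 0.0
clock: 6.88
eef_pos: [0.5768, -0.2514, 0.0557]
tool_rot: [1.0, 0.028, 0.0, -0.0]
ft_force: [-3.2, 2.4, 12.5]
grip_width: -0.0002
grasp_force: 6.6
```

```bash
python3 -m creep '0 0 0 0.01 0; 0 0 0 0.01 0'; python3 -c "
from h import *
im=camera('scene'); print([(np.round(q['at'],4).tolist(),round(q['conf'],2)) for q in spot_point('latch_tab','scene')[:2]])
"; python3 -m creep '0 0 0 -0.3 0; 0 0 0 -0.6 0; 0.5 0 -0.3 -0.9 0; 0.5 0 -0.7 -1 0.0; 0.5 0 -1 -1 0.0175; 0.5 0 -1 -1 0.0175'; python3 -c "
from h import *
im=camera('wrist'); print([(np.round(q['at'],4).tolist(),round(q['conf'],2)) for q in spot_point('latch_tab','wrist')[:2]])
cv2.imwrite('pics/w3.png',im[:,:,::-1]); go(.42,.047,.2,0)
camera('scene'); print([(np.round(q['at'],4).tolist(),round(q['conf'],2)) for q in spot_point('latch_tab','scene')[:2]])
"
```

```text
clock: 7.12
eef_pos: [0.5768, -0.2514, 0.0558]
tool_rot: [1.0, 0.028, 0.001, 0.0]
ft_force: [-3.9, 0.8, 11.3]
grip_width: 0.0
grasp_force: 5.4
[([0.5785, -0.2416, 0.0284], 0.66)]
clock: 7.98
eef_pos: [0.5682, -0.0985, 0.2042]
tool_rot: [1.0, 0.003, 0.0, -0.0]
ft_force: [1.1, -1.0, 0.1]
grip_width: 0.0428
grasp_force: 0.0
[([0.5749, -0.2478, 0.0297], 0.83)]
go [-0.987 -0.991  0.024] turn 0.0006 now [ 0.5684 -0.1014  0.2037] yaw 0.0018 t 8.07
[([0.5767, -0.2425, 0.0313], 0.59)]
```

View pics/w3.png

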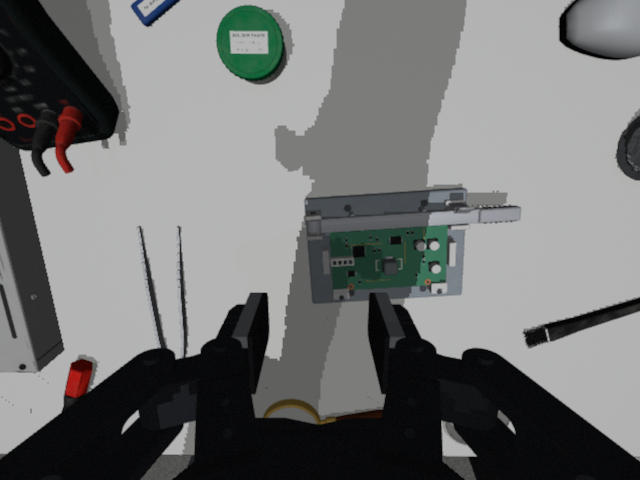

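The wrist view shows the bar lying level across the board's far edge, from (312,225) through the catch at (457,210), with the tab at (497,214). It is shut. On to the tweezers.

```bash
python3 -m creep '0.6 -0.35 -0.35 0 0; 0.6 -0.7 -0.7 0 0; 0.6 -0.98 -0.98 0 0; 0.6 -0.98 -0.98 0 0; 0.6 -0.98 -0.98 0 0; 0.6 -0.98 -0.98 0 0'
cat > tw.py <<'E'
from h import *
im=camera('wrist')
for n in ['tweezers','tip_left','tip_right','choke','mark_left','mark_right']:
    print(n,[(np.round(q['at'],4).tolist(),round(q['conf'],2)) for q in spot_point(n,'wrist')[:2]])
r=cut_out('tweezers','wrist')
cv2.imwrite('pics/w4.png',im[:,:,::-1])
if r:
    P=ray(np.argwhere(r[0]['pixels'])[:,::-1].astype(float),'wrist',.008); x=P[:,0]
    print('x',x.min(),x.max())
    for a in np.arange(x.min(),x.max(),.015):
        s=P[(x>=a)&(x<a+.004)][:,1]
        if len(s): print(np.round([a+.002,s.min(),s.max(),(s.min()+s.max())/2,np.ptp(s)],4))
go(.474,.047,.2,0)
E
python3 tw.py
```

```text
clock: 8.93
eef_pos: [0.4238, 0.0178, 0.2041]
tool_rot: [1.0, 0.015, 0.001, -0.01]
ft_force: [-0.6, 1.1, -0.2]
grip_width: 0.0515
grasp_force: 0.0
tweezers []
tip_left []
tip_right [([0.5564, 0.031, 0.001], 0.86)]
choke [([0.5328, -0.1581, 0.0292], 0.55)]
mark_left [([0.5298, -0.1526, 0.0238], 0.78), ([0.5576, 0.0284, 0.0028], 0.72)]
mark_right []
x 0.38075724983778164 0.555069768058824
[0.3828 0.0423 0.0506 0.0464 0.0083]
[0.3978 0.0407 0.0516 0.0461 0.0109]
[0.4128 0.0382 0.0552 0.0467 0.017 ]
[0.4278 0.0349 0.0579 0.0464 0.023 ]
[0.4428 0.0334 0.0605 0.047  0.0271]
[0.4578 0.032  0.0614 0.0467 0.0293]
[0.4728 0.0316 0.0621 0.0469 0.0306]
[0.4878 0.0319 0.0629 0.0474 0.031 ]
[0.5028 0.0307 0.0637 0.0472 0.033 ]
[0.5178 0.0302 0.0644 0.0473 0.0342]
[0.5328 0.0298 0.0651 0.0474 0.0353]
[0.5478 0.0294 0.065  0.0472 0.0356]
go [ 0.35  -0.178  0.028] turn 0.0099 now [0.4223 0.0186 0.2036] yaw 0.031 t 9.32
```

View pics/w4.png

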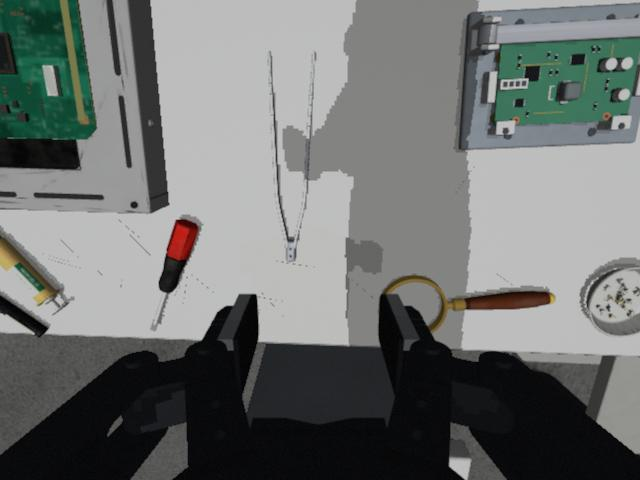

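The wrist view shows the tweezers running straight from the tips at (270,52) and (314,52) to the bow at (291,250), with nothing near them. The arm stopped short of its target, so I'll complete the approach.

```bash
python3 -m creep '0.6 0.2 -0.09 0.2 0.005; 0.6 0.345 -0.18 0.5 0.008; 0.6 0.345 -0.18 0.7 0.008; 0.6 0.345 -0.18 0.7 0.008; 0.6 0.345 -0.18 0.7 0.008; 0.6 0.345 -0.18 0.7 0.008'
python3 -c "
from h import *
print(telemetry.get_obs()['joint_pos'],telemetry.get_obs()['tool_rot']);go(.473,.047,.023,.006)"
```

```text
clock: 10.07
eef_pos: [0.4748, 0.0272, 0.1011]
tool_rot: [1.0, 0.018, 0.001, -0.019]
ft_force: [-0.3, 0.2, -0.6]
grip_width: 0.0512
grasp_force: 0.0
[ 0.03449084  0.31867948 -0.31525181  0.93462758  0.03856045  3.14062626] [ 9.99656016e-01  1.77459475e-02  7.95218929e-04 -1.92950589e-02]
go [-0.009 -0.112  0.525] turn 0.0094 now [0.4748 0.0272 0.1011] yaw 0.0355 t 10.07
```

Joint 6 is at its limit of 3.14, so yaw 0 isn't reachable at y > 0. I'll take the tweezers slightly rotated, shift them to the right, and regrasp there so the wrist camera stays over the tips.

```bash
python3 -m creep '0.6 0 0 0 -0.035; 0.6 0 0 0 -0.035; 0.6 0 0 0 -0.035; 0.6 0 0 0 -0.035'
python3 -c "
from h import *
print(telemetry.get_obs()['joint_pos'][5],telemetry.get_obs()['tool_rot']);go(.473,.047,.023,.116)"
```

```text
clock: 10.58
eef_pos: [0.4738, 0.0272, 0.0997]
tool_rot: [0.997, 0.072, 0.0, -0.019]
ft_force: [0.1, 0.8, -0.8]
grip_width: 0.0515
grasp_force: 0.0
3.0314507374194957 [ 9.97199130e-01  7.22640342e-02  4.94635219e-04 -1.92759118e-02]
go [ 0.012 -0.111  0.516] turn 0.0091 now [0.4738 0.0272 0.0997] yaw 0.1446 t 10.57
```

```bash
python3 -m creep '0.6 0.012 -0.11 0 0.005; 0.6 0.012 -0.11 0.2 0.005; 0.6 0.012 -0.11 0.4 0.005; 0.6 0.012 -0.11 0.49 0.005; 0.6 0.012 -0.11 0.505 0.005; 0.6 0.012 -0.11 0.505 0.005'
python3 -c "
from h import *
print(telemetry.get_obs()['joint_pos'][5],telemetry.get_obs()['tool_rot']);go(.473,.047,.023,.116)"
```

```text
clock: 11.32
eef_pos: [0.4736, 0.0467, 0.025]
tool_rot: [0.998, 0.065, 0.001, -0.019]
ft_force: [0.5, -0.6, 0.1]
grip_width: 0.0511
grasp_force: 0.0
3.0875554735688358 [ 9.97716748e-01  6.47229653e-02  5.93861321e-04 -1.92840693e-02]
go [-0.003 -0.002  0.013] turn 0.0043 now [0.4736 0.0467 0.025 ] yaw 0.1295 t 11.32
```

```bash
python3 -m creep '0.33 0 0 0 0; 0.33 0 0 0 0; 0.33 0 0 0 0; 0.33 0 0 0 0; 0.33 -0.015 0.12 0 0.01; 0.33 -0.03 0.24 0 0.02; 0.33 -0.045 0.36 0 0.03; 0.33 -0.06 0.48 0 0.037; 0.33 -0.06 0.48 0 0.037; 0.33 -0.06 0.48 0 0.037'
python3 tw.py
```

```text
clock: 12.58
eef_pos: [0.4742, -0.0269, 0.0224]
tool_rot: [1.0, 0.006, 0.0, -0.018]
ft_force: [-0.2, -2.4, 6.7]
grip_width: 0.0283
grasp_force: 3.8
tweezers []
tip_left [([0.5595, -0.0124, -0.0011], 0.8)]
tip_right [([0.5584, -0.0427, 0.0038], 0.95)]
choke []
mark_left []
mark_right [([0.5657, -0.0897, 0.0272], 0.74)]
x 0.42270008450709673 0.5594147417131453
[ 0.4247 -0.0365 -0.0152 -0.0258  0.0213]
[ 0.4397 -0.0387 -0.0135 -0.0261  0.0252]
[ 0.4547 -0.0396 -0.0129 -0.0262  0.0267]
[ 0.4697 -0.041  -0.013  -0.027   0.0279]
[ 0.4847 -0.0412 -0.0124 -0.0268  0.0287]
[ 0.4997 -0.0419 -0.0123 -0.0271  0.0296]
[ 0.5147 -0.043  -0.0117 -0.0274  0.0313]
[ 0.5297 -0.043  -0.0123 -0.0277  0.0307]
[ 0.5447 -0.0436 -0.0126 -0.0281  0.031 ]
[ 0.5597 -0.0441 -0.0125 -0.0283  0.0316]
go [ 0.005 -0.535 -1.166] turn 0.0041 now [ 0.4743 -0.0269  0.0224] yaw 0.0128 t 12.97
```

View pics/w4.png

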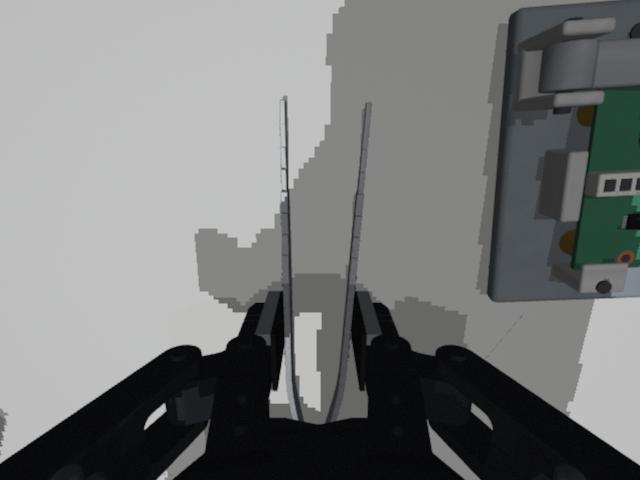

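```bash
python3 -m creep '0.45 0 0 -0.012 0; 0.45 0 0 -0.012 0; 0.45 0 0 -0.012 0.01; 0.45 0 0 -0.012 0.01; 0.27 0 0 -0.012 0.01; 0.27 0 0 -0.012 0.01; 0.27 0 0 -0.012 0.01; 0.27 0 0 -0.012 0.01; 0.27 0 0 -0.012 0.01'
python3 -m creep '0.27 0 0 -0.07 0; 0.27 0 0 -0.15 0; 0.27 0 0 -0.23 0; 0.27 0 0 -0.3 0; 0.27 0 0 -0.3 0; 0.27 0 0 -0.3 0'
sed -i 's/z=.008/z/; s/,.008)/,z)/; 1a import sys; z=float(sys.argv[1])' tw.py
python3 tw.py 0.053
```

```text
clock: 14.1
eef_pos: [0.4736, -0.0257, 0.0236]
tool_rot: [1.0, -0.009, -0.001, -0.019]
ft_force: [0.5, 1.2, 4.5]
grip_width: 0.0228
grasp_force: 9.0
clock: 14.85
eef_pos: [0.4732, -0.0276, 0.0682]
tool_rot: [1.0, -0.009, -0.001, -0.019]
ft_force: [-0.1, -0.4, 0.1]
grip_width: 0.0233
grasp_force: 7.7
tweezers []
tip_left [([0.5563, -0.0167, 0.0466], 0.95)]
tip_right [([0.5602, -0.0426, 0.0476], 0.88)]
choke [([0.5333, -0.1586, 0.0284], 0.77)]
mark_left [([0.5283, -0.1527, 0.0259], 0.85)]
mark_right [([0.5453, -0.1586, 0.0239], 0.52)]
x 0.42071284428461214 0.5590572940232497
[ 0.4227 -0.0357 -0.0179 -0.0268  0.0178]
[ 0.4377 -0.0383 -0.0161 -0.0272  0.0223]
[ 0.4527 -0.0387 -0.0157 -0.0272  0.023 ]
[ 0.4677 -0.0391 -0.0159 -0.0275  0.0232]
[ 0.4827 -0.0398 -0.016  -0.0279  0.0237]
[ 0.4977 -0.0397 -0.0159 -0.0278  0.0239]
[ 0.5127 -0.04   -0.0161 -0.028   0.0239]
[ 0.5277 -0.0399 -0.0164 -0.0281  0.0235]
[ 0.5427 -0.0401 -0.017  -0.0286  0.0231]
[ 0.5577 -0.0404 -0.017  -0.0287  0.0234]
go [-0.007 -0.531 -0.86 ] turn -0.0057 now [ 0.4732 -0.0276  0.0681] yaw -0.0178 t 15.25
```

View pics/w4.png

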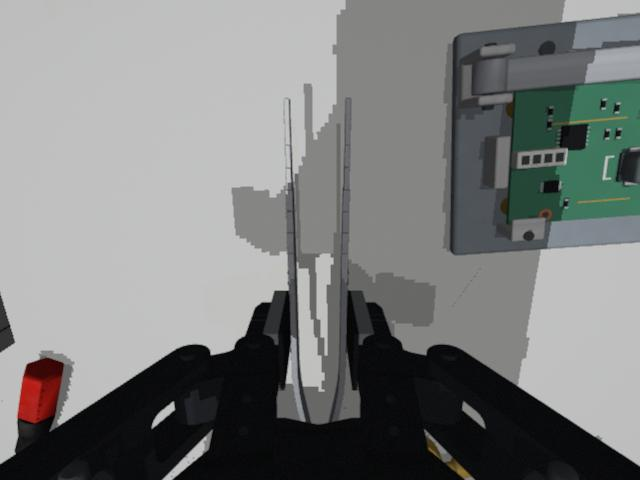

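The wrist view shows both tips at (287,99) and (348,99), evenly held and about 21.5 mm apart, with the tweezers in the air. Next I'll carry them over above the choke.

```bash
python3 -c "
from h import *
go(.4448,-.1656,.090,.053)"
```

```text
go [-0.174  0.917 -0.181] turn -0.0225 now [ 0.4732 -0.0276  0.0681] yaw -0.0178 t 15.25
```

```bash
python3 -m creep '0.275 0 0 -0.1 0; 0.275 -0.02 0.1 -0.18 -0.003; 0.275 -0.06 0.25 -0.18 -0.007; 0.275 -0.09 0.4 -0.18 -0.01; 0.275 -0.12 0.55 -0.18 -0.013; 0.275 -0.15 0.7 -0.18 -0.017; 0.275 -0.17 0.82 -0.18 -0.02; 0.275 -0.174 0.9 -0.18 -0.0225; 0.275 -0.174 0.917 -0.18 -0.0225; 0.275 -0.174 0.917 -0.18 -0.0225; 0.275 -0.174 0.917 -0.18 -0.0225'
python3 tw.py 0.075; cp pics/w4.png pics/w6.png
```

```text
clock: 16.62
eef_pos: [0.4449, -0.165, 0.09]
tool_rot: [0.999, 0.027, -0.001, -0.019]
ft_force: [0.5, 1.0, -0.8]
grip_width: 0.0233
grasp_force: 7.3
tweezers []
tip_left [([0.5289, -0.1491, 0.0688], 0.58)]
tip_right [([0.5292, -0.1715, 0.0702], 0.73)]
choke [([0.5335, -0.1544, 0.0318], 0.66)]
mark_left [([0.5308, -0.1496, 0.0263], 0.81), ([0.5426, -0.1613, 0.0225], 0.63)]
mark_right [([0.531, -0.1701, 0.0278], 0.56)]
x 0.3915280245066052 0.530980976941613
[ 0.3935 -0.1772 -0.1589 -0.168   0.0183]
[ 0.4085 -0.1789 -0.1566 -0.1678  0.0223]
[ 0.4235 -0.1786 -0.1548 -0.1667  0.0238]
[ 0.4385 -0.1781 -0.1543 -0.1662  0.0238]
[ 0.4535 -0.1774 -0.1526 -0.165   0.0248]
[ 0.4685 -0.1762 -0.1518 -0.164   0.0244]
[ 0.4835 -0.1756 -0.1505 -0.1631  0.0251]
[ 0.4985 -0.1746 -0.1502 -0.1624  0.0244]
[ 0.5135 -0.1738 -0.1494 -0.1616  0.0244]
[ 0.5285 -0.1726 -0.1483 -0.1604  0.0243]
go [ 0.268 -1.431 -0.678] turn 0.0169 now [ 0.4449 -0.1655  0.0901] yaw 0.053 t 17.02
```

View pics/w6.png

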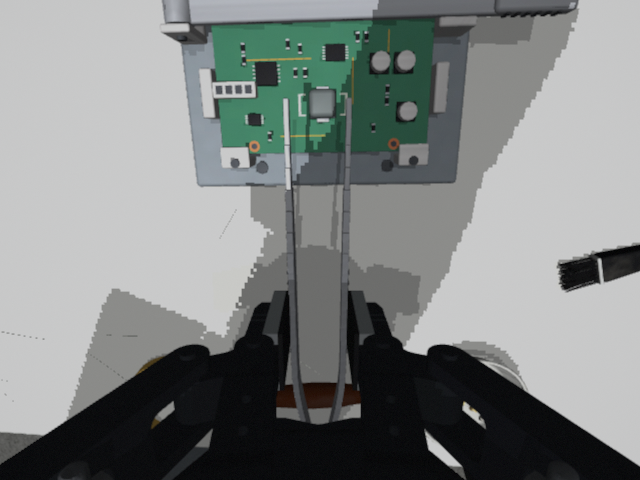

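The wrist view shows the tips at (287,100) and (348,99) straddling the choke, whose top is at (321,103). The left printed line is at about (301,104). I'll compute the offsets before lowering.

```bash
python3 -c "
from h import *
print('choke top',np.round(ray([321,102.5],'wrist',.0375),4),'mark L',np.round(ray([300.5,105],'wrist',.026),4))
print('tips',np.round(ray([[287,99],[348,98.5]],'wrist',.0695),4))
im=camera('wrist'); c=cv2.resize(im[80:160,260:380],None,fx=6,fy=6,interpolation=cv2.INTER_NEAREST); cv2.imwrite('pics/w7.png',c[:,:,::-1])
"
```

```text
choke top [[ 0.5317 -0.1606  0.0375]] mark L [[ 0.5309 -0.1505  0.026 ]]
tips [[ 0.5303 -0.1494  0.0695]
 [ 0.5315 -0.1714  0.0695]]
```

View pics/w7.png

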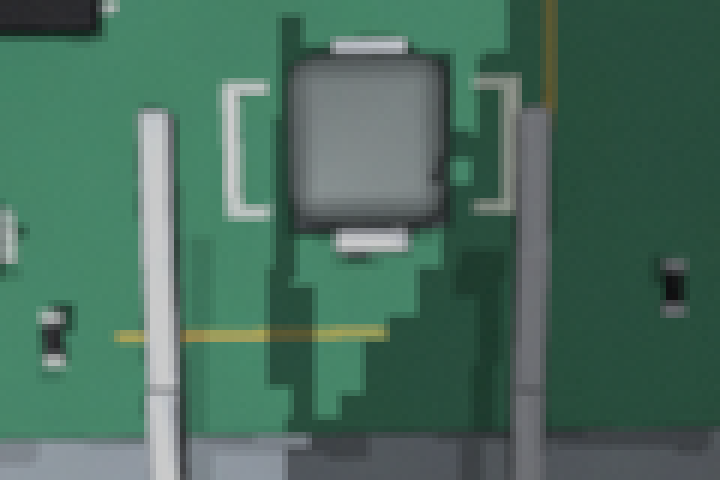

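The crop shows the two white brackets with lines at full-frame (298.3,105) and (345,104), and the tip ends at (285.8,98.3) and (349.2,97.7).

```bash
python3 -c "
from h import *
m=ray([[298.3,105],[345,104]],'wrist',.026); t=ray([[285.8,98.3],[349.2,97.7]],'wrist',.0695)
print(np.round(m,4),np.round(t,4)); d=m.mean(0)-t.mean(0); print('gaps',np.linalg.norm(m[1]-m[0]),np.linalg.norm(t[1]-t[0]),d)
p=telemetry.get_obs()['eef_pos']; T=p+[d[0]+.0015,d[1],0]
T[2]=.072;go(*T,.055); T[2]=.0535; go(*T,.055)
"
```

```text
[[ 0.5308 -0.1495  0.026 ]
 [ 0.5324 -0.1716  0.026 ]] [[ 0.5305 -0.149   0.0695]
 [ 0.5318 -0.1718  0.0695]]
gaps 0.022154592664228957 0.022898360409996956 [ 0.00044905 -0.00018034 -0.0435    ]
go [0.013 0.007 0.12 ] turn -0.0007 now [ 0.4449 -0.1655  0.0901] yaw 0.0529 t 17.07
go [0.013 0.011 0.244] turn -0.0007 now [ 0.4449 -0.1655  0.0901] yaw 0.0529 t 17.07
```

```bash
python3 -m creep '0.271 0.013 0.007 0.05 0; 0.271 0.013 0.007 0.1 0; 0.271 0.013 0.008 0.14 0; 0.271 0.013 0.009 0.18 0; 0.271 0.013 0.01 0.21 0; 0.271 0.013 0.011 0.23 0; 0.271 0.013 0.011 0.24 0; 0.271 0.013 0.011 0.24 0; 0.271 0.013 0.011 0.24 0'
python3 -c "
from h import *
im=camera('wrist'); c=cv2.resize(im[60:180,240:400],None,fx=5,fy=5,interpolation=cv2.INTER_NEAREST); cv2.imwrite('pics/w8.png',c[:,:,::-1])
for n in ['tip_left','tip_right','mark_left','mark_right','choke']: print(n,[(np.round(q['at'],4).tolist(),round(q['conf'],2)) for q in spot_point(n,'wrist')[:1]])
camera('scene')
for n in ['tip_left','tip_right','latch_tab']: print(n,[(np.round(q['at'],4).tolist(),round(q['conf'],2)) for q in spot_point(n,'scene')[:1]])
"
```

```text
clock: 18.2
eef_pos: [0.447, -0.1658, 0.0542]
tool_rot: [0.999, 0.026, -0.001, -0.019]
ft_force: [-0.7, 0.2, -0.6]
grip_width: 0.0232
grasp_force: 7.6
tip_left [([0.5307, -0.1496, 0.0296], 0.7)]
tip_right [([0.53, -0.1721, 0.0337], 0.9)]
mark_left [([0.5303, -0.1501, 0.0257], 0.65)]
mark_right [([0.5316, -0.1699, 0.0283], 0.83)]
choke [([0.5317, -0.155, 0.0285], 0.58)]
tip_left [([0.5295, -0.1454, 0.0313], 0.54)]
tip_right [([0.5307, -0.1678, 0.0324], 0.74)]
latch_tab [([0.577, -0.2422, 0.0293], 0.77)]
```

View pics/w8.png

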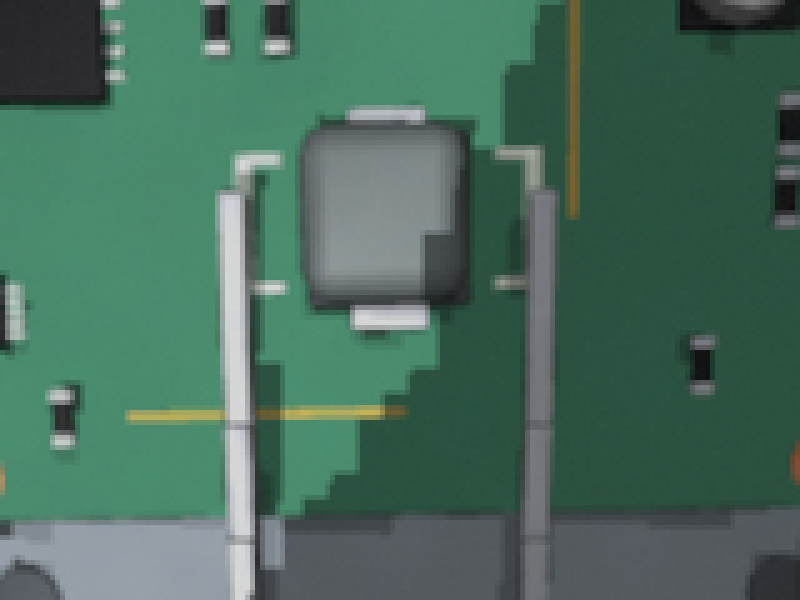

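The crop shows the tip ends at (230,192) and (541,190), with the lines at x≈241 (rows 155–288) and x≈536 (rows 150–283). The choke is untouched between them.

```bash
python3 -c "
from h import *
f=lambda a: np.array([240,60])+np.array(a)/5
m=ray(f([[241,221],[536,217]]),'wrist',.026); t=ray(f([[230,192],[541,190]]),'wrist',.0346)
print(np.round(m,4),np.round(t,4)); d=m-t; print(np.linalg.norm(m[1]-m[0]),np.linalg.norm(t[1]-t[0]),d)
o=telemetry.get_obs(); T=o['eef_pos']+d.mean(0); T[2]=.053; go(*T,.055)
"
```

```text
[[ 0.5308 -0.1493  0.026 ]
 [ 0.5323 -0.1718  0.026 ]] [[ 0.5323 -0.1494  0.0346]
 [ 0.5335 -0.1717  0.0346]]
0.02253242850486026 0.022288113835883746 [[-1.43738921e-03  1.77565726e-04 -8.60000000e-03]
 [-1.26094963e-03 -5.66274157e-05 -8.60000000e-03]]
go [-0.009 -0.001  0.007] turn -0.0007 now [ 0.4468 -0.1658  0.0541] yaw 0.0528 t 18.7
```

```bash
python3 -m creep '0.271 -0.004 0 0.005 0; 0.271 -0.006 0 0.01 0; 0.271 -0.006 0 0.01 0; 0.271 -0.006 0 0.01 0; 0.271 -0.006 0 0.01 0; 0.271 -0.006 0 0.01 0'
python3 -c "
from h import *
for c in ['wrist','scene','wrist','scene']:
    camera(c)
    for n in ['tip_left','tip_right']: print(n,[(np.round(q['at'],4).tolist(),round(q['conf'],2)) for q in spot_point(n,c)[:1]])
o=telemetry.get_obs(); print(o['eef_pos'],o['ft_force'],o['grip_width'])
"
```

```text
clock: 19.45
eef_pos: [0.4459, -0.1657, 0.0525]
tool_rot: [0.999, 0.026, -0.001, -0.019]
ft_force: [0.6, 0.2, -0.4]
grip_width: 0.0235
grasp_force: 7.6
tip_left [([0.5289, -0.1483, 0.0317], 0.71)]
tip_right [([0.5347, -0.1751, 0.0321], 0.89)]
tip_left [([0.5278, -0.149, 0.0302], 0.78)]
tip_right [([0.5317, -0.1679, 0.0315], 0.5)]
tip_left [([0.5287, -0.1496, 0.0296], 0.6)]
tip_right [([0.5309, -0.1717, 0.0312], 0.56)]
tip_left [([0.5275, -0.1456, 0.0315], 0.69)]
tip_right [([0.5305, -0.169, 0.0304], 0.71)]
[ 0.44593922 -0.16574574  0.0525409 ] [ 0.19728707 -0.56763695 -0.60981503] 0.02348163034655494
```

Tip height is about 31 mm, which is above the board and below the choke's top. There's no contact force, the gap is steady and the latch is shut.

```bash
python3 -c "
from workcell import ticket; print(ticket.job_done())"
```

```text
the job is handed in; nothing more can be done
None
```

The hold-down bar is shut under its catch, and I handed the job in with the tweezers held in the air around the choke: tips about 22 mm apart, each over its printed line and roughly 3 mm above the board, with no contact force at the wrist.

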